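# Fit the hose elbow to the studio air manifold

## Task

Lift the brass hose elbow out of its moulded tray and lower its foot down onto the seal in the manifold's round port, its cross pin going down the two slots, with the hose barb on the left of the pointer rib as seen from the port. Then screw it clockwise (from above) until it turns stiff, stop when the barb points along the rib, without carrying on past it, and let go. Leave the paint bottle, jar and tape roll where they stand.

Things in the scene. Friction and masses are not known exactly. Their poses are not given: they have to be found in the camera images.
- elbow_grip (a point): Brass hose elbow, upright, 83 mm high, 115 mm long, about 0.28 kg. This point is on its upright axis, 62 mm above the foot's underside; z up, x along the hose barb. Its square block, 34 x 34 mm, from 33 to 83 mm above the underside, is gripped from above across the two y faces (34 mm). Under it a round flange, 52 mm in diameter, from 28 to 33 mm.
- elbow_foot (a point): Centre of the underside of the elbow's round foot: 28 mm in diameter, 28 mm long, its last 9 mm tapered to 20 mm in diameter. A cross pin 8 mm in diameter and 44 mm long goes through it along elbow x (under the barb and opposite it), its centre 8 mm above the underside.
- elbow_tip (a point): Free end of the elbow's horizontal hose barb, 95 mm from the upright axis along elbow x, 56 mm above the foot's underside; barb 18 to 22 mm in diameter.
- pocket (a point): Grey moulded tray, fixed, 163 x 96 mm, where the elbow starts. Point: centre of the mouth of its round pocket (51 mm wide, 22 mm deep), 28 mm above the table. The foot stands on the pocket's floor. x points to a raised saddle round the barb: 68 to 108 mm out, 62 mm high, its channel 30 mm wide.
- port (a point): Centre of the top rim of the round female port, 80 mm above the table, on the end of an aluminium manifold clamped in a vice (all fixed). x: along the pointer rib, z up. Rim 64 mm in diameter, bore 34 mm. Vice jaws, 52 mm high, reach 61 mm from the axis in y; vice screw and bar, below 43 mm, reach 99 mm in +y.
- slot (a point): Mouth of one of the two opposite slots in the port's bore, 16 mm wide, reaching 25 mm from the axis. This point, 21 mm out at rim height, is 75 degrees anticlockwise (from above) of the rib. The elbow goes in with its barb over this slot and is then turned 75 degrees clockwise.
- seal_top (a point): Face of the sprung rubber seal before it is pressed, 23 mm below the rim; the foot goes down to it (elbow_grip then 39 mm above the rim). After 20 degrees of turning, sloping lips over the pin draw the elbow down 2.5 mm by the time the barb is along the rib (spring 4 N plus 2.5 N per mm). The last 15 degrees are stiff, about 0.45 N m. Friction holds it there; hard stop 30 degrees past the rib.
- rib_end (a point): Outer end of the straight pointer rib, 6 mm wide, on top of the manifold, 126 mm from the port's axis along port x, level with the rim.
- paint_bottle: White paint bottle standing on the table, 48 mm in diameter, 120 mm high; origin at its underside. Leave it.
- jar: Glass jar standing on the table, 60 mm in diameter, 65 mm high; origin at its underside. Leave it.
- tape: Cardboard-coloured tape roll lying flat, 90 mm in diameter, 36 mm high; origin at its underside. Leave it.
Mind the look-alikes: they are no part of the job. Of the things that look like the part that bears pocket, the middle-sized one is meant.

How it is judged:
On the way, in this order (a step that is already met when the one before it is completed fails the run):
1. the elbow is lifted clear of the tray (z of elbow_grip in the frame of pocket above 0.07 m), for 0.1 s.
2. the foot is down in the port on the seal, pins in the slots, barb on the rib's left side (horizontal distance between elbow_grip and port below 0.006 m and z of elbow_grip in the frame of port below 0.0425 m and y of elbow_tip in the frame of port above 0.05 m), for 0.05 s.
At the end, for the whole second after the job is handed in: The elbow stands upright (within 7 degrees) in the port, its axis within 6 mm of the port's, elbow_grip less than 37.8 mm above the rim, barb along the rib within 10 degrees (tip within 16.5 mm of its line), released; bottle, jar and tape within 30 mm of where they stood (horizontal distance between elbow_grip and port below 0.006 m and z of elbow_grip in the frame of port below 0.0378 m and x of elbow_tip in the frame of port above 0.08 m and y of elbow_tip in the frame of port between -0.0165 and 0.0165 m and angle between elbow_grip's own z axis and vertical below 0.12 rad and distance of each of paint_bottle, jar, tape from where it was at the start of the episode below 0.03 m); the robot touches nothing.
It fails at once if the elbow is over-tightened: turned more than 18 degrees past the rib (y of elbow_tip in the frame of port below -0.03 m and x of elbow_tip in the frame of port above 0.02 m and z of elbow_grip in the frame of port below 0.041 m and horizontal distance between elbow_grip and port below 0.012 m).
It fails at once if the bottle or jar is knocked over (angle between any of paint_bottle, jar's own z axis and vertical above 0.7 rad).
It also fails if it takes over 54 s, if anything falls off the work surface, if the arm or the gripper's body presses on something with over 40 N, if the wrist force passes 120 N, or if a joint passes its speed limit or range.

## Robot

A 6-joint arm with a two-finger parallel gripper is mounted at the origin on the work surface. World frame = base frame: x ahead of the robot, y to its left, z up, the work surface at z = 0. Lengths are in m, angles in rad, forces in N, time in s.
With the tool pointing down it reaches from about 0.375 to 0.925 m from the base axis. Payload 5.7 kg.
Tool frame: the origin (TCP) lies midway between the tips of the shut fingers; the grasp point (between the pads) lies 19 mm behind it; z points along the fingers, y is the line along which they close (so a half turn about z gives the same grasp; the last joint's range is limited). The gripper opens to 88 mm and grips with 3 to 60 N. Pads are 20 mm wide; open, the fingers measure 115 mm over their backs; the gripper's body (75 mm by 178 mm) begins 61 mm behind the grasp point.
Start: joints at [1.057, 0.359, 1.51, -0, 1.272, -0.115], TCP at [0.233, 0.553, 0.223] pointing down, gripper open.
Joint ranges: [-2.97, 2.97], [-1.01, 2.36], [0.21, 2.38], [-0.96, 4.11], [0.2, 2.71], [-2.98, 2.98]. Speed limits (rad/s): [2.39, 2.39, 3.14, 3.14, 3.14, 3.14].

## Interface

Orientations are given as a unit quaternion [x, y, z, w].
In Python, from bench import move_ptp, servo_line, goto_joints, move_gripper, sleep, inverse_kinematics, capture, PlanningError, close_job, spot_in, silhouettes, current_clock, current_joint_pos, current_qvel, current_joint_torque, current_position, current_orientation, current_force, current_torque, current_finger_gap, current_grip_force gives the robot as it stands. Calls block until the motion is done:
- move_ptp(position, orientation): joint-space move of the TCP to a pose.
- servo_line(position, orientation=None, rate=0.15, contact_N=None): straight line of the TCP; orientation=None keeps the orientation; rate is the mean speed in m/s. With contact_N (N) it stops when the force on the tool has changed by that much, and returns True; else False.
- goto_joints(angles): joint-space move.
- move_gripper(opening): finger opening in m; the grip force is fixed at half the most; returns when the fingers have stopped.
- sleep(seconds).
- inverse_kinematics(position, orientation): joint angles nearest the present ones, or None.
- capture(name): name is "side" or "top"; returns a dict with "image" (400x640x3 uint8, blue, green, red), "range_z" (400x640 float32, m along the optical axis (not along the pixel's ray), 0 where there is no reading), "intrinsics" (3x3 intrinsics, pixels), "R" (3x3) and "t" (3): a world point X has camera coordinates R X + t. Camera axes: x right, y down, z forward; pixel columns grow to the right and rows downward; lengths in m; the calibration is good to about 2 mm. A picture is of the moment at which its call begins.
A pose or a line that the arm cannot do raises PlanningError and nothing moves.
- close_job(): hands the job in; it is judged then, once.
Trained networks look in the newest picture that a camera, given by its name, has taken for a name from the list of things; names that differ only in an ending like _2 or _b are one class to them, and where a whole thing is asked for, a point or a joint stands for the part that bears it (a point fixed in the world has none). Each returns a list of dicts, best first, with "conf" (0 to 1); they miss things now and then, are a little off and sometimes report something else, mostly with a low value. They report only what shows in the picture. A call takes as long as a camera call. They do not tell look-alikes from the thing itself.
- spot_in(camera, query): "xy" ([column, row] in pixels, amid what is visible of it).
- silhouettes(camera, query): "region" (400x640 bool, what is visible of it) and "xy" ([column, row] in pixels, amid what is visible of it).
Readings, each from a call of its own:
- current_clock(): time.
- current_joint_pos(): joint angles.
- current_qvel(): joint speeds.
- current_joint_torque(): joint torques, N m.
- current_position(): TCP position.
- current_orientation(): TCP orientation.
- current_force(): force on the tool from outside, world axes, zero at the start.
- current_torque(): the same for the moment, N m.
- current_finger_gap(): finger opening in m.
- current_grip_force(): force on a finger pad.
Only numpy, scipy, OpenCV 4.12 (cv2) and the standard library are available. Lean on these libraries where they do the work, as an engineer would, in place of code of your own. Each camera call takes 0.05 s, during which the arm holds its last target. There are 200 camera calls.

## Working session

There is one attempt and no reset: what is moved stays moved. The work goes in short steps, each a Python script; the robot and the scene stay as the last script left them, time stands still between calls to the robot, and variables do not carry over. Pictures are saved under pics/ and viewed, at most 10 in all, crops included, and the job is handed in when it is done.

```bash
ls; mkdir -p pics; cat > h.py <<'E'
import numpy as np, cv2
from bench import *
def world(c,u,v,z=None):
    K,R,t=c["intrinsics"],c["R"],c["t"]
    d=c["range_z"][int(round(v)),int(round(u))] if z is None else z
    return R.T@(np.linalg.inv(K)@np.array([u,v,1.])*d-t)
def onplane(c,u,v,h):
    K,R,t=c["intrinsics"],c["R"],c["t"]
    o=-R.T@t; r=R.T@np.linalg.inv(K)@np.array([u,v,1.])
    return o+r*(h-o[2])/r[2]
def cloud(c):
    K,R,t=c["intrinsics"],c["R"],c["t"]
    v,u=np.mgrid[:400,:640]; d=c["range_z"]
    p=np.stack([u,v,np.ones_like(u)],-1)@np.linalg.inv(K).T*d[...,None]
    P=(p-t)@R; P[d==0]=np.nan
    return P
E
python3 - <<'E'
from h import *
for n in("top","side"):
    c=capture(n); cv2.imwrite(f"pics/{n}0.png",c["image"]); np.savez(f"{n}0.npz",**c)
    print(n,"cam",-c["R"].T@c["t"])
    for q in("elbow_grip","elbow_tip","elbow_foot","pocket","port","slot","rib_end","paint_bottle","jar","tape"):
        for s in spot_in(n,q):
            u,v=s["xy"]; print(q,np.round(s["xy"]),round(s["conf"],2),np.round(world(c,u,v),3))
E
```

```text
pics
top cam [0.40796631 0.09916644 1.02472664]
elbow_grip [275. 206.] 0.74 [0.505 0.217 0.088]
elbow_tip [275. 202.] 0.9 [0.517 0.22  0.064]
elbow_tip [280. 197.] 0.22 [0.528 0.207 0.063]
elbow_foot [275. 205.] 0.7 [0.51  0.219 0.064]
pocket [211. 197.] 0.77 [0.54  0.396 0.021]
pocket [275. 302.] 0.75 [0.264 0.225 0.037]
pocket [282. 196.] 0.62 [0.536 0.206 0.026]
port [416. 195.] 0.69 [ 0.525 -0.139  0.063]
slot [417. 199.] 0.56 [ 0.515 -0.143  0.061]
rib_end [416. 194.] 0.74 [ 0.528 -0.14   0.063]
rib_end [272. 203.] 0.69 [0.515 0.226 0.07 ]
paint_bottle [326. 116.] 0.66 [0.73  0.085 0.089]
jar [384. 108.] 0.93 [ 0.759 -0.069  0.064]
jar [413. 196.] 0.47 [ 0.522 -0.133  0.062]
tape [420. 118.] 0.56 [ 0.749 -0.18   0.001]
side cam [ 0.4379857  -0.60079551  0.7305239 ]
elbow_grip [316. 190.] 0.76 [0.518 0.213 0.064]
elbow_tip [315. 191.] 0.81 [0.514 0.214 0.058]
elbow_foot [314. 188.] 0.56 [0.512 0.219 0.064]
pocket [330. 203.] 0.75 [0.549 0.155 0.061]
pocket [316. 168.] 0.62 [0.533 0.382 0.017]
pocket [231. 206.] 0.59 [0.287 0.144 0.081]
port [340. 315.] 0.67 [ 0.528 -0.185  0.057]
port [314. 190.] 0.52 [0.51  0.216 0.062]
slot [335. 312.] 0.88 [ 0.517 -0.181  0.06 ]
slot [328. 204.] 0.53 [0.544 0.152 0.062]
rib_end [341. 312.] 0.81 [ 0.529 -0.183  0.061]
rib_end [316. 191.] 0.53 [0.516 0.212 0.06 ]
paint_bottle [410. 219.] 0.76 [0.741 0.061 0.074]
paint_bottle [313. 191.] 0.25 [0.508 0.213 0.06 ]
jar [434. 276.] 0.87 [ 0.757 -0.097  0.045]
jar [410. 222.] 0.36 [0.742 0.058 0.067]
jar [313. 193.] 0.25 [0.509 0.213 0.052]
tape [446. 323.] 0.6 [ 0.764 -0.19  -0.004]
```

```bash
python3 - <<'E'
import cv2
i=cv2.imread("pics/top0.png")[80:330,170:470]; cv2.imwrite("pics/t0c.png",cv2.resize(i,None,fx=2.4,fy=2.4,interpolation=2))
i=cv2.imread("pics/side0.png")[120:380,170:490]; cv2.imwrite("pics/s0c.png",cv2.resize(i,None,fx=2.3,fy=2.3,interpolation=2))
E
```

```text
(no output)
```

View pics/t0c.png

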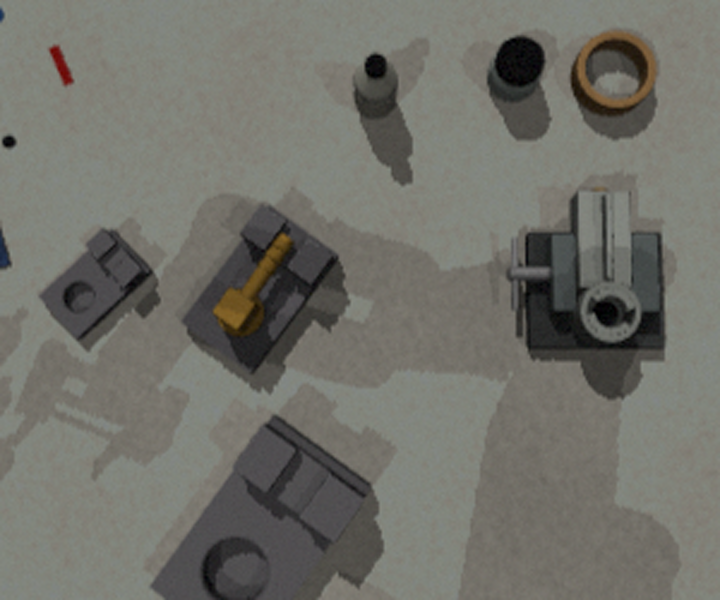

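View pics/s0c.png

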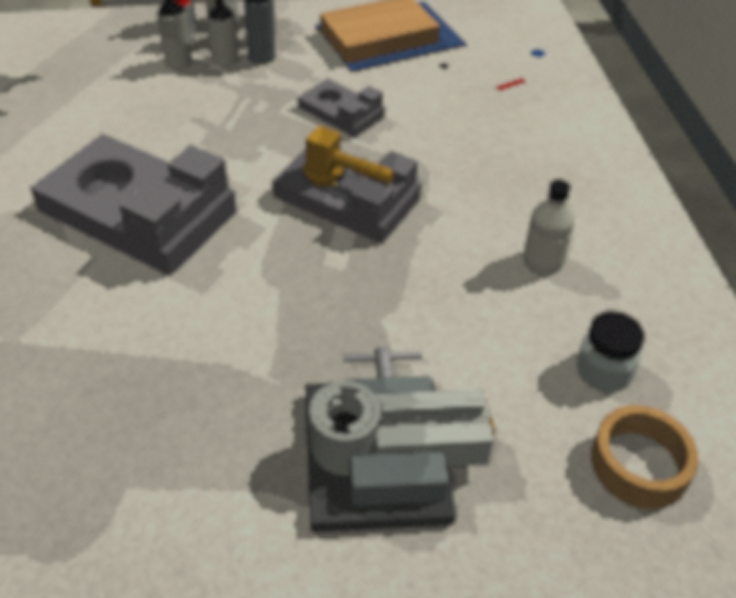

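The pictures show three grey trays, at top-camera pixels (211,197) small, (280,198) middle and holding the brass elbow, and (275,302) large. The middle one is meant. The elbow block is at about (268,209) with its barb going up and right to (290,180). The port is at about (424,210) and the rib runs up the image to (422,161), roughly world +x.

```bash
python3 - <<'E'
from h import *
from scipy.optimize import least_squares
big=[]
for n in("top","side"):
    c=dict(np.load(f"{n}0.npz")); P=cloud(c); im=c["image"].astype(int)
    hsv=cv2.cvtColor(c["image"],cv2.COLOR_BGR2HSV)
    x,y,z=P[...,0],P[...,1],P[...,2]
    near=(abs(x-.52)<.12)&(abs(y-.22)<.1)
    br=near&(hsv[...,1]>110)&(im[...,2]>im[...,0]+30)
    print(n,"brass",br.sum(), "f",c["intrinsics"][0,0])
    top=br&(z>.08); print(" block top n",top.sum(),"mean",P[top].mean(0),"zpct",np.percentile(z[br],[5,50,90,99]))
    q=P[top][:,:2].astype(np.float32); print(" rect",cv2.minAreaRect(q*1000))
    ctr=np.array(cv2.minAreaRect(q)[0])
    barb=br&(z>.045)&(z<.08)&(np.hypot(x-ctr[0],y-ctr[1])>.035)
    B=P[barb][:,:2]; m=B.mean(0); w=np.linalg.svd(B-m)[2][0]; w*=np.sign(w@(m-ctr))
    far=((B-ctr)@w).max()
    print(" barb mean",m,"dir",np.degrees(np.arctan2(w[1],w[0])),"from ctr",np.degrees(np.arctan2(*(m-ctr)[::-1])),"far",far)
    rim=(abs(x-.52)<.15)&(abs(y+.16)<.1)&(abs(z-.08)<.006)
    R=P[rim]; print(" rim n",rim.sum(),"z",np.median(R[:,2]),"x",np.percentile(R[:,0],[0,5,50,95,100]),"y",np.percentile(R[:,1],[0,5,50,95,100]))
    u=np.argwhere(rim); v0,u0=u.min(0);v1,u1=u.max(0); print(u0,u1,v0,v1)
    cr=c["image"][185:235,395:455] if n=="top" else c["image"][275:340,290:400]
    big.append(cv2.resize(cr,(390,int(390*cr.shape[0]/cr.shape[1])),interpolation=cv2.INTER_CUBIC))
    mm=(rim.astype(np.uint8)*255)[185:235,395:455] if n=="top" else (rim.astype(np.uint8)*255)[275:340,290:400]
    big.append(cv2.cvtColor(cv2.resize(mm,(big[-1].shape[1],big[-1].shape[0])),cv2.COLOR_GRAY2BGR))
h=230
cv2.imwrite("pics/port.png",np.vstack([np.hstack([cv2.resize(b,(390,290)) for b in big[i:i+2]]) for i in(0,2)]))
E
```

```text
top brass 468 f 379.47867351998343
 block top n 181 mean [0.49864088 0.23647609 0.08778518] zpct [0.0369459  0.07050002 0.0889093  0.09119023]
 rect ((498.96514892578125, 237.18577575683594), (34.080726623535156, 33.73159408569336), 55.06379699707031)
 barb mean [0.55247471 0.19915694] dir -33.984040698842456 from ctr -35.40111789090382 far 0.09860573505803538
 rim n 432 z 0.07870297099636106 x [0.45546242 0.45999947 0.49826131 0.59204712 0.60979677] y [-0.1850087  -0.18001978 -0.15573511 -0.12737621 -0.12250113]
411 436 161 222
side brass 471 f 372.9779024091998
 block top n 107 mean [0.5022795  0.22976312 0.08656211] zpct [0.03571189 0.06622361 0.08726019 0.08895549]
 rect ((502.51519775390625, 233.00137329101562), (36.9443473815918, 33.46895980834961), 58.76396942138672)
 barb mean [0.55475163 0.19183054] dir -33.953003823637154 from ctr -38.24392284255971 far 0.09423217389235748
 rim n 604 z 0.07829693203689489 x [0.45784977 0.46267853 0.50249016 0.59472667 0.61420368] y [-0.18931912 -0.18479619 -0.1607267  -0.13110818 -0.12562587]
305 380 286 313
```

View pics/port.png

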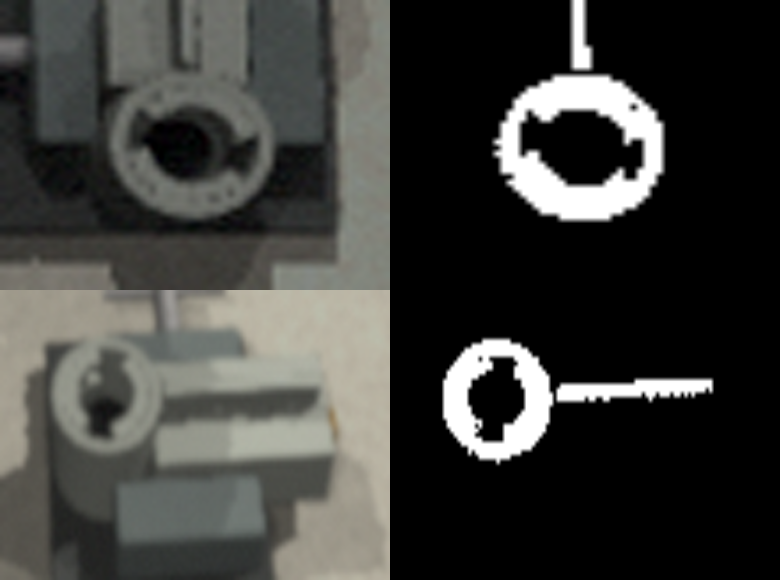

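```bash
cat >> h.py <<'E'
from scipy.optimize import least_squares
def fitport(c):
    P=cloud(c); x,y,z=P[...,0],P[...,1],P[...,2]
    rim=((abs(x-.52)<.15)&(abs(y+.16)<.1)&(abs(z-.08)<.006)).astype(np.uint8)
    cs=cv2.findContours(rim,cv2.RETR_EXTERNAL,cv2.CHAIN_APPROX_NONE)[0]
    # include all rim pts: annulus score via outer boundary
    ring=P[(rim>0)&(x<.522)][:,:2]
    k=ring[cv2.convexHull(ring.astype(np.float32),returnPoints=False)[:,0]]
    f=least_squares(lambda p:np.hypot(*(k-p[:2]).T)-p[2],[ring[:,0].mean(),ring[:,1].mean(),.032],loss="soft_l1",f_scale=.001).x
    r=P[(rim>0)&(x>f[0]+.04)][:,:2]; m=r.mean(0); w=np.linalg.svd(r-m)[2][0]; w*=np.sign(w[0])
    return f,np.degrees(np.arctan2(w[1],w[0])),m,np.degrees(np.arctan2(*(m-f[:2])[::-1])),((r-f[:2])@w).max()
def hull_rect(P,m): return cv2.minAreaRect(P[m][:,:2].astype(np.float32)*1000)
E
python3 - <<'E'
from h import *
for n in("top","side"):
    c=dict(np.load(f"{n}0.npz")); print(n,fitport(c))
    P=cloud(c);x,y,z=P[...,0],P[...,1],P[...,2]
    hsv=cv2.cvtColor(c["image"],cv2.COLOR_BGR2HSV)
    br=(abs(x-.52)<.12)&(abs(y-.22)<.1)&(hsv[...,1]>110)
    for zz in(.083,.085):print(hull_rect(P,br&(z>zz)), P[br&(z>zz)].mean(0))
    # saddle tops
    s=(abs(x-.52)<.12)&(abs(y-.22)<.1)&(hsv[...,1]<90)&(abs(z-.062)<.005); print("saddle",hull_rect(P,s),s.sum())
    print(n,[ (round(float(np.nanmean(x[m])),3),round(float(np.nanmean(y[m])),3)) for m in [(abs(x-.55)<.15)&(abs(y-.2)<.12)&(abs(z-.028)<.004)]])
E
```

```text
top (array([ 0.4860571 , -0.15401543,  0.03132879]), np.float64(-2.3758426144377736), array([ 0.57147375, -0.15669741]), np.float64(-1.7984243101868638), np.float64(0.12371306432979781))
((498.370361328125, 236.35369873046875), (33.785194396972656, 33.641929626464844), 51.798492431640625) [0.49827879 0.23601645 0.08774134]
((498.43994140625, 236.6472625732422), (33.533992767333984, 33.39070129394531), 52.97413635253906) [0.49853152 0.2361641  0.08790368]
saddle ((554.6293334960938, 194.73486328125), (95.6002197265625, 76.75045013427734), 52.10274887084961) 401
top [(0.51, 0.227)]
side (array([ 0.48877566, -0.1571918 ,  0.03160856]), np.float64(-2.2464564265294005), array([ 0.57068809, -0.16052084]), np.float64(-2.3273009621003657), np.float64(0.12542876594084842))
((502.51519775390625, 233.00137329101562), (36.9443473815918, 33.46895980834961), 58.76396942138672) [0.50227022 0.23081088 0.08715287]
((503.370849609375, 233.60330200195312), (34.849178314208984, 33.45963668823242), 55.84021759033203) [0.50225022 0.23127519 0.08739754]
saddle ((552.201904296875, 198.26889038085938), (100.20159912109375, 93.942138671875), 52.194297790527344) 249
side [(0.514, 0.199)]
```

```bash
cat >> h.py <<'E'
from scipy.spatial.transform import Rotation as Ro
def down(yaw): # tool z down, tool x at yaw deg (so y closes across elbow y)
    return (Ro.from_euler("z",yaw,degrees=True)*Ro.from_euler("x",180,degrees=True)).as_quat()
ELB=np.array([.5005,.2347]); EY=-35.2; PORT=np.array([.4874,-.1556]); RIB=-2.2
def p3(xy,z): return [float(xy[0]),float(xy[1]),float(z)]
E
python3 - <<'E'
from h import *
print(current_clock(),current_orientation())
for off in(0,180):
    for xy,z,y in((ELB,.049,EY),(PORT,.25,RIB+75),(PORT,.10,RIB+75),(PORT,.10,RIB),(PORT,.10,RIB-10)):
        q=inverse_kinematics(p3(xy,z),down(y+off)); print(off,round(y),None if q is None else np.round(q,2))
E
```

```text
1.1 [ 1.98059881e-01  9.80189921e-01 -3.97385685e-05 -1.06629472e-05]
0 -35 [ 0.31  0.51  1.78 -0.    0.85  2.5 ]
0 73 [-0.44  0.21  1.66  0.    1.28 -0.14]
0 73 [-0.44  0.38  1.84 -0.    0.92 -0.14]
0 -2 [-0.44  0.38  1.84 -0.    0.92  1.17]
0 -12 [-0.44  0.38  1.84 -0.    0.92  1.34]
180 -35 [ 0.31  0.51  1.78  0.    0.85 -0.64]
180 73 None
180 73 None
180 -2 [-0.44  0.38  1.84  0.    0.92 -1.98]
180 -12 [-0.44  0.38  1.84  0.    0.92 -1.8 ]
```

```bash
python3 - <<'E'
from h import *
move_ptp(p3(ELB,.17),down(EY))
print(servo_line(p3(ELB,.049),down(EY),rate=.12,contact_N=12),current_position())
move_gripper(.0); print("gap",current_finger_gap(),current_grip_force(),current_force(),current_torque())
servo_line(p3(ELB,.20),rate=.12); print("gap",current_finger_gap(),current_force(),current_clock())
servo_line(p3(ELB,.23),rate=.12)
for n in("top","side"):
    c=capture(n); cv2.imwrite(f"pics/{n}1.png",c["image"]); np.savez(f"{n}1.npz",**c)
    P=cloud(c);x,y,z=P[...,0],P[...,1],P[...,2];hsv=cv2.cvtColor(c["image"],cv2.COLOR_BGR2HSV)
    br=(np.hypot(x-ELB[0],y-ELB[1])<.13)&(hsv[...,1]>110)&(z>.17)
    B=br&(np.hypot(x-ELB[0],y-ELB[1])>.04); b=P[B]; m=b.mean(0); w=np.linalg.svd(b-m)[2][0]; w*=np.sign(w[0])
    print(n,B.sum(),"barb mean",m,"yaw",np.degrees(np.arctan2(w[1],w[0])),"pitch",w[2],"from axis",np.degrees(np.arctan2(m[1]-ELB[1],m[0]-ELB[0])),"far",((b[:,:2]-ELB)@w[:2]).max())
a=cv2.imread("pics/top1.png")[120:280,180:380];b=cv2.imread("pics/side1.png")[80:240,220:420]
cv2.imwrite("pics/g1.png",cv2.resize(np.hstack([a,b]),None,fx=2,fy=2,interpolation=2))
E
```

```text
False [0.50110261 0.23494944 0.04962584]
gap 0.03409735783969488 29.95300143957138 [0.48535557 0.68311062 0.46211916] [ 0.10363715  0.05606113 -0.01229705]
gap 0.03369147144610263 [ 0.09779263 -0.66963274 -2.93113053] 6.775
top 6202 barb mean [0.45026101 0.22818985 0.63606684] yaw -18.912775472618886 pitch -0.9223068588240153 from axis -172.61654643640122 far 0.03450441981116954
side 482 barb mean [0.50976069 0.18803501 0.31577337] yaw -8.395719562879366 pitch -0.9649735469285057 from axis -78.77545572421506 far 0.023302911294685286
```

View pics/g1.png

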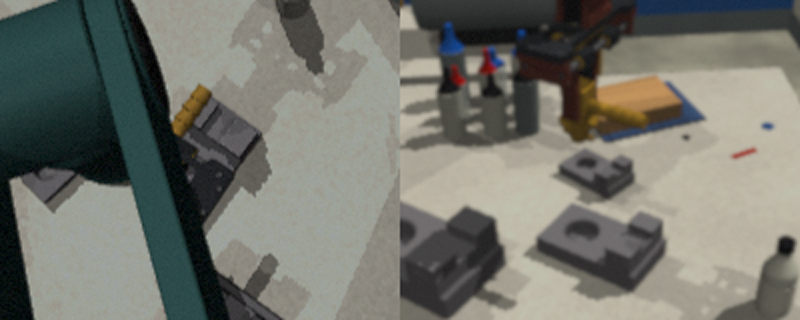

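Elbow hangs upright in the fingers (side crop, barb about (610,110)), tray empty. Next: move over the port and measure the barb there, relative to the port in the same camera.

```bash
cat >> h.py <<'E'
def barb(c,ax,zc,lo=.04):
    P=cloud(c);x,y,z=P[...,0],P[...,1],P[...,2];hsv=cv2.cvtColor(c["image"],cv2.COLOR_BGR2HSV)
    r=np.hypot(x-ax[0],y-ax[1])
    m=(r<.12)&(r>lo)&(abs(z-zc)<.02)&(hsv[...,1]>110)&(hsv[...,0]>8)&(hsv[...,0]<35)
    b=P[m]; mu=b.mean(0); w=np.linalg.svd(b-mu)[2][0]; w*=np.sign(w[:2]@(mu[:2]-ax))
    return m.sum(),np.round(mu,4),"yaw",np.degrees(np.arctan2(w[1],w[0])).round(1),"slope",w[2].round(3),"bearing",np.degrees(np.arctan2(mu[1]-ax[1],mu[0]-ax[0])).round(1),"far",((b[:,:2]-ax)@(w[:2]/np.hypot(*w[:2]))).max().round(4),"zmax",np.percentile(b[:,2],98).round(4)
E
python3 - <<'E'
from h import *
for n in("top","side"): print(n,barb(dict(np.load(n+"1.npz")),ELB,.243))
Y=RIB+75
move_ptp(p3(PORT,.19),down(Y)); servo_line(p3(PORT,.15),rate=.1)
sleep(.3);print(current_clock(),current_position(),current_force())
for n in("top","side"):
    c=capture(n); cv2.imwrite(f"pics/{n}2.png",c["image"]); np.savez(f"{n}2.npz",**c)
    try: print(n,barb(c,PORT,.163))
    except Exception as e: print(n,e)
a=cv2.imread("pics/top2.png")[120:280,320:520];b=cv2.imread("pics/side2.png")[200:360,230:430]
cv2.imwrite("pics/g2.png",cv2.resize(np.hstack([a,b]),None,fx=2,fy=2,interpolation=2))
E
```

```text
top (np.int64(205), array([0.5534, 0.1953, 0.2492]), 'yaw', np.float64(-34.2), 'slope', np.float64(0.0), 'bearing', np.float64(-36.7), 'far', np.float64(0.0925), 'zmax', np.float64(0.253))
side (np.int64(170), array([0.553 , 0.1894, 0.2445]), 'yaw', np.float64(-32.2), 'slope', np.float64(0.02), 'bearing', np.float64(-40.8), 'far', np.float64(0.0967), 'zmax', np.float64(0.2508))
10.375 [ 0.48778813 -0.15576615  0.15055793] [ 0.03689262  0.82525701 -3.52626546]
top (np.int64(185), array([ 0.5064, -0.0904,  0.1694]), 'yaw', np.float64(73.9), 'slope', np.float64(-0.042), 'bearing', np.float64(73.8), 'far', np.float64(0.0931), 'zmax', np.float64(0.174))
side (np.int64(33), array([ 0.5042, -0.1103,  0.1703]), 'yaw', np.float64(-1.2), 'slope', np.float64(-0.028), 'bearing', np.float64(69.7), 'far', np.float64(0.0235), 'zmax', np.float64(0.174))
```

View pics/g2.png

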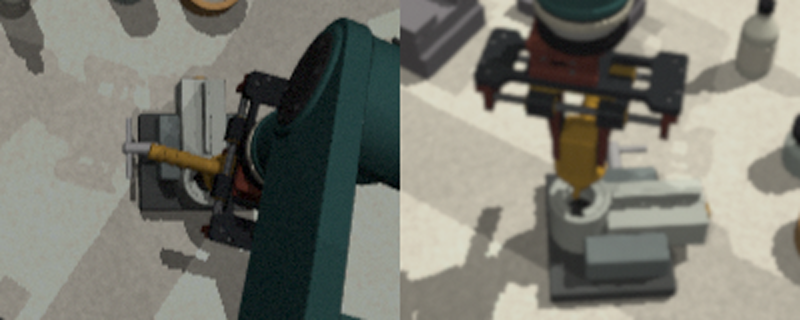

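Top crop: barb points left over the vice screw at bearing about 73° as intended; side crop shows the foot over the bore. Lower with force guard.

```bash
python3 - <<'E'
from h import *
Y=RIB+75-.7
servo_line(p3(PORT,.128),down(Y),rate=.06); f0=current_force(); print(f0,current_torque())
hit=servo_line(p3(PORT,.0985),rate=.02,contact_N=6)
print(hit,current_position(),current_force()-f0,current_torque(),current_finger_gap(),current_clock())
E
```

```text
[ 1.00083177  0.11786402 -3.83736174] [-0.12769435  0.0611201   0.00725965]
True [ 0.48747475 -0.15552524  0.11749858] [-1.53123523  0.23393236  8.29718968] [-0.15558219  0.11795155 -0.03106551] 0.03395945679954878 11.7083
```

The contact (push towards −x at the −y pin end) fits with the top-camera hint that the elbow sits about 2 mm too far in +x. Back off, shift, retry.

```bash
python3 - <<'E'
from h import *
Y=RIB+75-1.5
for d in((-.0025,.0005),(-.004,.001)):
    p=PORT+d
    servo_line(p3(PORT,.124),rate=.06); servo_line(p3(p,.123),down(Y),rate=.04); sleep(.1); f0=current_force();t0=current_torque()
    hit=servo_line(p3(p,.0985),rate=.02,contact_N=6)
    print(d,hit,current_position(),current_force()-f0,current_torque()-t0,current_clock())
    if current_position()[2]<.104: break
E
```

```text
(-0.0025, 0.0005) True [ 0.48514186 -0.15519268  0.11768805] [0.0112956  0.5032342  7.10174936] [-0.13054331  0.02279762  0.02355746] 12.8417
(-0.004, 0.001) True [ 0.48365952 -0.15470252  0.11770339] [ 0.34113796 -0.22006044  7.53386187] [-0.01560607  0.08825829 -0.02622849] 14.0
```

```bash
python3 - <<'E'
from h import *
for n in("top","side"):
    c=dict(np.load(n+"0.npz")); f,_,_,_,_=fitport(c); P=cloud(c)
    # for each rim-plane point on a fine grid, project to pixel & test rim membership
    K,R,t=c["intrinsics"],c["R"],c["t"]
    rim=(abs(P[...,2]-.0785)<.006).astype(np.float32)
    g=np.arange(-.036,.036,.0004); X,Yy=np.meshgrid(g,g,indexing="ij")
    W=np.stack([f[0]+X,f[1]+Yy,np.full_like(X,.0785)],-1); q=(W@R.T+t)@K.T
    mu=(q[...,0]/q[...,2]).astype(np.float32); mv=(q[...,1]/q[...,2]).astype(np.float32)
    s=cv2.remap(rim,mu,mv,cv2.INTER_LINEAR)
    im=cv2.remap(c["image"],mu,mv,cv2.INTER_CUBIC)
    th=np.degrees(np.arctan2(Yy,X)); r=np.hypot(X,Yy)
    a=np.arange(-180,180,6)
    print(n,"fit",f,"slot bearings (r 20-24):",[(int(k),round(float(s[(r>.020)&(r<.0235)&(abs(th-k)<=3)].mean()),1)) for k in a if s[(r>.020)&(r<.0235)&(abs(th-k)<=3)].mean()<.75])
    sb=(s<.5)&(r<.030); print(" hole centroid",X[sb].mean(),Yy[sb].mean(), "outer centroid",X[s>.5].mean(),Yy[s>.5].mean())
    v=np.rot90(np.dstack([im]),0)[::-1,::-1]  # up=+x, left=+y
    big=cv2.resize(v,(380,380),interpolation=2); m=cv2.cvtColor((cv2.resize(s[::-1,::-1],(380,380))*255).astype(np.uint8),cv2.COLOR_GRAY2BGR)
    out=np.hstack([big,m]) if n=="top" else np.hstack([big,m])
    cv2.imwrite(f"pics/rect_{n}.png",cv2.resize(out,(560,280)))
cv2.imwrite("pics/rect.png",np.vstack([cv2.imread("pics/rect_top.png"),cv2.imread("pics/rect_side.png")]))
E
```

```text
top fit [ 0.4860571  -0.15401543  0.03132879] slot bearings (r 20-24): [(-132, 0.7), (-126, 0.1), (-120, 0.1), (-114, 0.1), (-108, 0.0), (-102, 0.0), (-96, 0.1), (-90, 0.1), (-84, 0.4), (54, 0.1), (60, 0.0), (66, 0.0), (72, 0.0), (78, 0.0), (84, 0.1), (90, 0.1), (96, 0.4)]
 hole centroid -7.148024887881521e-05 -0.00012090869628150525 outer centroid -0.000137934186471878 0.00044573430834835004
side fit [ 0.48877566 -0.1571918   0.03160856] slot bearings (r 20-24): [(-126, 0.5), (-120, 0.0), (-114, 0.0), (-108, 0.0), (-102, 0.0), (-96, 0.0), (-90, 0.1), (54, 0.5), (60, 0.6), (66, 0.3), (72, 0.4), (78, 0.5), (84, 0.5), (90, 0.7), (108, 0.7)]
 hole centroid -0.0003723790004731755 -0.0013010247516949888 outer centroid 0.00020772614792389778 -0.0015750343689856332
```

View pics/rect.png

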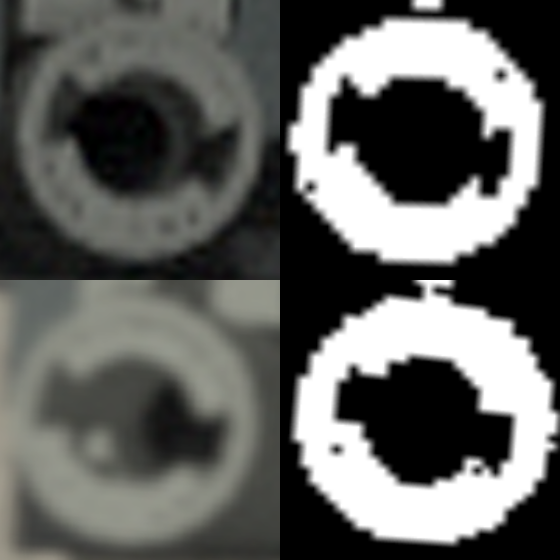

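The slots are at about 73°, so the yaw is right. Comparing the barb as seen over known TCP positions shows the top camera nearly unbiased. That puts the elbow axis about 2.5 mm back along tool x, and the port at the top-camera estimate. So the rear pin is landing on the slot's outer end, and I should shift about +4 mm in y.

```bash
python3 - <<'E'
from h import *
Y=RIB+75
for d in((-.001,.0042),(-.001,.0058),(-.002,.003)):
    p=PORT+d
    q=current_position(); servo_line(p3(q[:2],.124),rate=.06); servo_line(p3(p,.123),down(Y),rate=.04); sleep(.1); f0=current_force();t0=current_torque()
    hit=servo_line(p3(p,.0985),rate=.02,contact_N=6)
    print(d,hit,current_position(),current_force()-f0,current_torque()-t0,current_clock())
    if current_position()[2]<.110: break
E
```

```text
(-0.001, 0.0042) True [ 0.48628291 -0.15136894  0.09879581] [0.20609983 0.72790219 5.58476664] [-0.03618651 -0.1711744   0.02870065] 15.7917
```

Seated (TCP z 0.0988). Now turn in small steps about the elbow axis while following it down, watching torque.

```bash
cat >> h.py <<'E'
C=np.array([.4854,-.1539]); OFF=.0025
def turn(a,z0=.0982):
    y=np.radians(RIB+a); z=z0-.0025*np.clip((55-a)/55,0,1)
    servo_line(p3(C+OFF*np.array([np.cos(y),np.sin(y)]),z),down(RIB+a),rate=.0008)
E
python3 - <<'E'
from h import *
print(current_force(),current_torque(),current_clock())
for a in range(70,15,-5):
    turn(a)
    print(a,current_clock().__round__(2),np.round(current_position(),4),np.round(current_force(),1),np.round(current_torque(),2))
    if abs(current_torque()[2])>1.2 or np.linalg.norm(current_force())>50: break
c=capture("side"); print(barb(c,C,.111)); c=capture("top"); print(barb(c,C,.111))
E
```

```text
[-0.18535963  0.32644953  3.31080273] [-0.09659257 -0.06794381  0.01093347] 15.7917
70 16.46 [ 0.4862 -0.1514  0.0982] [0.5 1.6 4.4] [0.21 0.11 0.01]
65 16.71 [ 0.4863 -0.1515  0.0982] [-0.5  1.3  5.3] [0.2  0.26 0.02]
60 16.96 [ 0.4865 -0.1517  0.0981] [-0.2  1.1  5. ] [ 0.21  0.18 -0.02]
55 17.21 [ 0.4867 -0.1518  0.0982] [-0.3  1.1  5.4] [ 0.16  0.21 -0.03]
50 17.47 [ 0.4869 -0.152   0.0979] [0.2 1.4 5.4] [0.21 0.27 0.  ]
45 17.73 [ 0.487  -0.1521  0.0978] [-1.2  1.   5.2] [0.21 0.25 0.02]
40 17.98 [ 0.4873 -0.1523  0.0976] [-0.   1.   6.7] [0.24 0.27 0.01]
35 18.24 [ 0.4874 -0.1525  0.0974] [-0.5  0.5  6.7] [0.25 0.31 0.01]
30 18.5 [ 0.4876 -0.1527  0.0973] [-0.8  0.7  7.4] [ 0.23  0.28 -0.01]
25 18.76 [ 0.4878 -0.153   0.0971] [-0.6  1.4  7.6] [ 0.23  0.29 -0.01]
20 19.02 [ 0.488  -0.1533  0.097 ] [-1.6  1.3  7.6] [ 0.17  0.31 -0.02]
(np.int64(55), array([ 0.5705, -0.1322,  0.1151]), 'yaw', np.float64(59.4), 'slope', np.float64(0.142), 'bearing', np.float64(14.3), 'far', np.float64(0.0726), 'zmax', np.float64(0.1191))
(np.int64(168), array([ 0.5488, -0.1316,  0.1157]), 'yaw', np.float64(17.6), 'slope', np.float64(-0.011), 'bearing', np.float64(19.4), 'far', np.float64(0.0946), 'zmax', np.float64(0.12))
```

```bash
python3 - <<'E'
from h import *
for a in (15,12,9,6,4,2,0):
    turn(a)
    print(a,current_clock().__round__(2),np.round(current_position(),4),np.round(current_force(),1),np.round(current_torque(),2))
sleep(.2); o=Ro.from_quat(current_orientation()).as_matrix()[:,0]; print("tool yaw",np.degrees(np.arctan2(o[1],o[0])),current_finger_gap(),current_torque())
c=capture("side"); print(barb(c,C,.109)); c=capture("top"); print(barb(c,C,.109))
E
```

```text
15 19.38 [ 0.4881 -0.154   0.0969] [-0.8 -1.   7.7] [-0.13  0.43  0.18]
12 19.62 [ 0.4881 -0.1542  0.0969] [-1.5 -0.2 11. ] [-0.1   0.5   0.33]
9 19.88 [ 0.4881 -0.1542  0.0968] [-1.3 -0.5 11.7] [-0.04  0.56  0.3 ]
6 20.12 [ 0.4881 -0.1543  0.0968] [-2.5  0.  12.2] [-0.02  0.64  0.36]
4 20.38 [ 0.4881 -0.1543  0.0968] [-2.7 -0.  13.4] [0.13 0.65 0.43]
2 20.62 [ 0.4881 -0.1544  0.0967] [-2.7  0.3 12.7] [0.12 0.64 0.37]
0 20.88 [ 0.4882 -0.1544  0.0967] [-2.3  1.4 12.6] [0.17 0.59 0.33]
tool yaw -1.9783103002928915 0.03407724226639479 [0.14644083 0.61715139 0.41612997]
(np.int64(182), array([ 0.5581, -0.1625,  0.1148]), 'yaw', np.float64(-1.6), 'slope', np.float64(-0.012), 'bearing', np.float64(-6.7), 'far', np.float64(0.0959), 'zmax', np.float64(0.1184))
(np.int64(133), array([ 0.5581, -0.1542,  0.1152]), 'yaw', np.float64(-5.4), 'slope', np.float64(-0.009), 'bearing', np.float64(-0.3), 'far', np.float64(0.0946), 'zmax', np.float64(0.12))
```

```bash
python3 - <<'E'
from h import *
move_gripper(.06); p=current_position(); servo_line(p3(p[:2],.20),rate=.1)
move_ptp([.40,.15,.30],down(RIB)); sleep(.3)
ims=[]
for n in("side","top"):
    c=capture(n); f=fitport(dict(np.load(n+"0.npz")))[0]
    print(n,barb(c,f[:2],.115))
    P=cloud(c); hsv=cv2.cvtColor(c["image"],cv2.COLOR_BGR2HSV)
    m=(np.hypot(P[...,0]-f[0],P[...,1]-f[1])<.03)&(P[...,2]>.13)&(hsv[...,1]>110); print(" block top",P[m].mean(0),np.median(P[m][:,2]),hull_rect(P,m),"port",f[:2])
    ims.append(c["image"][120:360,300:540] if n=="top" else c["image"][180:380,270:510])
cv2.imwrite("pics/f.png",np.hstack([cv2.resize(i,(400,400),interpolation=2) for i in ims])); print(current_clock(),current_force())
E
```

```text
side (np.int64(209), array([ 0.5549, -0.1607,  0.1164]), 'yaw', np.float64(-0.1), 'slope', np.float64(-0.0), 'bearing', np.float64(-3.1), 'far', np.float64(0.0923), 'zmax', np.float64(0.1201))
 block top [ 0.48680157 -0.15962816  0.13558032] 0.13577631280641672 ((487.35009765625, -157.6734161376953), (34.295318603515625, 33.50535583496094), 87.88309478759766) port [ 0.48877566 -0.1571918 ]
top (np.int64(165), array([ 0.5527, -0.1532,  0.1169]), 'yaw', np.float64(0.0), 'slope', np.float64(0.005), 'bearing', np.float64(0.7), 'far', np.float64(0.0938), 'zmax', np.float64(0.1209))
 block top [ 0.48407628 -0.15309663  0.13606998] 0.13610491969816782 ((483.9999694824219, -153.7454071044922), (33.01046371459961, 30.857830047607422), 88.78114318847656) port [ 0.4860571  -0.15401543]
24.6333 [-0.27242593  0.25108269  0.7752482 ]
```

View pics/f.png

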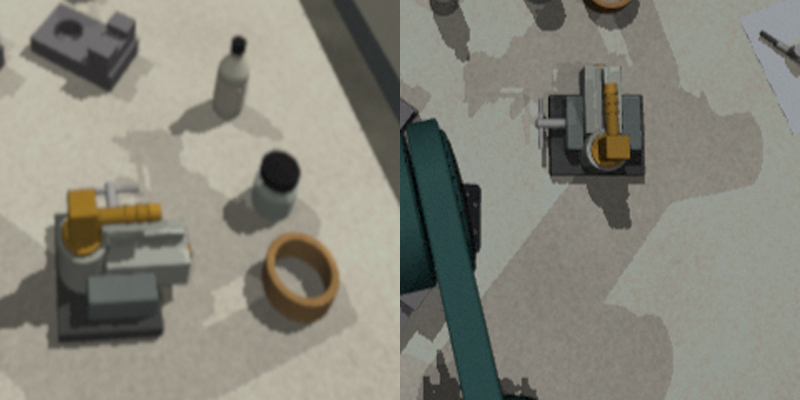

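The elbow sits upright in the port with the barb along the rib, at side crop (85,225). It is within about 3° of the rib and 2 mm off axis, with grip height about 36.5 mm above the rim. Bottle, jar and tape are undisturbed.

```bash
python3 -c "
from bench import *
print(close_job())"
```

```text
the job is handed in; nothing more can be done
None
```

The elbow is on the seal in the port, screwed clockwise until stiff and released with its barb along the rib (within about 3°). The bottle, jar and tape were left where they stood, and the job is handed in; the verdict was not returned.

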